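Empty the vial cup into the bench drawer

TASK

Tip the steel cup over the open drawer and keep it tipped until all three vials have dropped into the drawer, then stand the empty cup upright on the steel tray again and let go of it. Last, push the drawer gently home until it clicks shut past its catch. Leave the other things on the bench where they are.

Things in the scene. Friction and masses are not known exactly. Their poses are not given: they have to be found in the camera images.
- cup: Polished conical steel cup holding the three vials, standing on the tray: 62 mm high, outside diameter 48 mm at the foot, 88 mm at the rim (wall slopes 18 degrees outward), wall 3 mm, floor 4 mm, 0.1 to 0.17 kg. The vials slide out once it is tipped some 90 to 100 degrees. Origin: centre of its underside; +z up out of the mouth; its one strap handle points along its -y.
- cup_grip (a point): Middle of the cup handle's vertical bar, 70 mm out from the cup's axis and 37 mm above its underside; same axes as the cup. The bar is flat strap, 12 mm wide across (along the cup's x, the width to pinch), 6 mm thick, 28 mm tall in clear between two straps to the cup; 31 mm of open gap between it and the cup's wall at its middle.
- cup_mouth (a point): Centre of the cup's open mouth, at rim height (62 mm above its underside); same axes as the cup.
- steel_tray: Shallow steel tray that stays put on the bench to the right, 136 x 322 mm, rim 15 mm high, floor 2 mm thick. Origin: centre of its underside; its long side is along its y.
- drawer (a joint): Slide of the drawer, m: 0 fully home, grows as the drawer is out toward the robot (most 0.13); it starts open about 0.10 to 0.125. It drags with about 1 N; in the last 10 mm it must be pushed over a sprung ball catch (about 8 to 10 N in all) which then draws it home and keeps it there.
- drawer_floor (a point): Centre of the inner floor of the drawer; moves with the drawer. x points into the unit (push direction), y to the left, z up. The inside is 180 mm (x) by 170 mm (y); the side and back walls stand 46 mm above the floor, the front panel 65 mm. This point is 90 mm behind the front panel's inner face, so with the drawer open only the front 100 to 125 mm or so is uncovered.
- drawer_pull (a point): Middle of the horizontal steel bar pull on the drawer's front; the bar is 8 mm thick, 72 mm long along y, stands 20 mm off the front panel (in -x) and 45 mm above the bench. Same axes as drawer_floor.
- drawer_unit: Low grey one-drawer unit fixed on the bench, 190 x 190 mm, 82 mm high. Origin: centre of its underside; its front looks along its -x, the drawer slides out that way.
- vial_0: One of the three capped sample vials that start in the cup, 13 mm across, 46 mm long. Origin: centre of its bottom end; +z toward the cap.
- vial_1: One of the three capped sample vials that start in the cup, 13 mm across, 46 mm long. Origin: centre of its bottom end; +z toward the cap.
- vial_2: One of the three capped sample vials that start in the cup, 13 mm across, 46 mm long. Origin: centre of its bottom end; +z toward the cap.
- tape_roll: Bystander: roll of adhesive tape lying flat at the far end of the steel tray, 56 mm across, 19 mm high. Origin: centre of its underside. Leave it where it is.
- objective_can: Bystander: white can with black screw cap, 41 mm across, 66 mm high, standing beyond the tray's far end. Origin: centre of its underside. Leave it where it is.
- slide_box: Bystander: closed flat slide case, 35 x 84 x 28 mm, left of the drawer unit. Origin: centre of its underside. Leave it where it is.
- oil_bottle: Bystander: small dropper bottle, 33 mm across, 90 mm high, left of the drawer unit. Origin: centre of its underside. Leave it where it is.

How it is judged (in metres and radians):
On the way, in this order (a step that is already met when the one before it is completed fails the run):
1. all three vials lie in the drawer while the cup is still tipped (x of vial_0 in the frame of drawer_floor between -0.092 and 0.092 m and y of vial_0 in the frame of drawer_floor between -0.088 and 0.088 m and z of vial_0 in the frame of drawer_floor between -0.01 and 0.048 m and x of vial_1 in the frame of drawer_floor between -0.092 and 0.092 m and y of vial_1 in the frame of drawer_floor between -0.088 and 0.088 m and z of vial_1 in the frame of drawer_floor between -0.01 and 0.048 m and x of vial_2 in the frame of drawer_floor between -0.092 and 0.092 m and y of vial_2 in the frame of drawer_floor between -0.088 and 0.088 m and z of vial_2 in the frame of drawer_floor between -0.01 and 0.048 m and angle between cup's own z axis and vertical above 0.6 rad), for 0.1 s.
2. the empty cup stands upright on the steel tray, released (angle between cup's own z axis and vertical below 0.12 rad and x of cup in the frame of steel_tray between -0.05 and 0.05 m and y of cup in the frame of steel_tray between -0.145 and 0.145 m and z of cup in the frame of steel_tray below 0.008 m and linear speed of cup below 0.03 m/s and contact force between cup and the fingers below 0.3 N and x of vial_0 in the frame of drawer_floor between -0.092 and 0.092 m and y of vial_0 in the frame of drawer_floor between -0.088 and 0.088 m and z of vial_0 in the frame of drawer_floor between -0.01 and 0.048 m and x of vial_1 in the frame of drawer_floor between -0.092 and 0.092 m and y of vial_1 in the frame of drawer_floor between -0.088 and 0.088 m and z of vial_1 in the frame of drawer_floor between -0.01 and 0.048 m and x of vial_2 in the frame of drawer_floor between -0.092 and 0.092 m and y of vial_2 in the frame of drawer_floor between -0.088 and 0.088 m and z of vial_2 in the frame of drawer_floor between -0.01 and 0.048 m), for 0.3 s.
3. the drawer is home past its catch (value of joint drawer below 0.003 m), for 0.2 s.
At the end, for the whole second after the job is handed in: All three vials are inside the drawer, the drawer is fully home (within 3 mm), and the cup stands upright (within 7 degrees), released and at rest on the floor of the steel tray (all of step 2 and value of joint drawer below 0.003 m); the robot touches nothing.
It fails at once if the drawer is slammed (faster than 0.5 m/s) (velocity of joint drawer below -0.5 m/s).
It fails at once if the tape roll is moved by more than 30 mm (distance of tape_roll from where it was at the start of the episode above 0.03 m).
It fails at once if the objective can is moved by more than 30 mm (distance of objective_can from where it was at the start of the episode above 0.03 m).
It fails at once if the slide box is moved by more than 30 mm (distance of slide_box from where it was at the start of the episode above 0.03 m).
It fails at once if the oil bottle is moved by more than 30 mm (distance of oil_bottle from where it was at the start of the episode above 0.03 m).
It also fails if it takes over 69 s, if anything falls off the work surface, if the arm or the gripper's body presses on something with over 40 N, if the wrist force passes 120 N, or if a joint passes its speed limit or range.

ROBOT

A 7-joint arm with a two-finger parallel gripper is mounted at the origin on a cart in front of the work surface, level with it; the furniture and walls round the work are solid. World frame = base frame: x ahead of the robot, y to its left, z up, the work surface at z = 0. Lengths are in m, angles in degrees, forces in N, time in s.
With the tool pointing down it reaches from about 0.35 to 0.775 m from the base axis. Payload 3.1 kg.
Tool frame: the origin (TCP) lies at the very end of the fingers, on their centre line; the grasp point (between the pads) lies 19 mm behind it; z points along the fingers, y is the line along which they close (so a half turn about z gives the same grasp; the last joint's range is limited). The gripper opens to 85 mm and grips with 20 to 120 N. Pads are 22 mm wide; open, the fingers measure 114 mm over their backs; the gripper's body (76 mm by 85 mm) begins 54 mm behind the grasp point. The pads swing forward as they close: fully open they stand 13 mm farther back than shut.
Start: joints at [73.585, 17.813, 0.802, 86.603, -0.252, 75.585, -1.558], TCP at [0.133, -0.534, 0.231] pointing down, gripper open.
Joint ranges: [-154.91, 154.91], [-16.99, 109.72], [-72.82, 74.43], [7.12, 147.25], [-82.49, 262.49], [11.32, 116.49], [-174.64, 174.64]. Speed limits (degrees/s): [159.86, 159.86, 180, 180, 180, 180, 180].

INTERFACE

Orientations are given as [roll, pitch, yaw] about the fixed x, y, z axes, in that order (R = Rz(yaw) Ry(pitch) Rx(roll)).
In Python, from station import robot, sensors, grab_frame, calibration gives the robot as it stands (robot), with the cameras as plain functions and the readings (sensors). Calls block until the motion is done:
- robot.move_to(position, orientation): joint-space move of the TCP to a pose.
- robot.line_to(position, orientation=None, velocity=0.15, f_stop=None): straight line of the TCP; orientation=None keeps the orientation; velocity is the mean speed in m/s. With f_stop (N) it stops when the force on the tool has changed by that much, and returns True; else False.
- robot.move_j(angles): joint-space move.
- robot.gripper_to(opening, force=None): opening from 0.0 (shut) to 1.0 (fully open); force is the grip in N (None keeps the last); returns when the fingers have stopped.
- robot.pause(seconds).
- robot.inverse_kinematics(position, orientation): joint angles nearest the present ones, or None.
- sensors.sense(): the state.
- grab_frame(name): name is "side" or "top"; returns the picture (420x560x3 uint8, red, green, blue); there is no depth.
- calibration(name): a dict with "mtx" (3x3 intrinsics, pixels), "k1" (the pictures are not rectified: a ray, as slopes to the right and down, at radius r is drawn at 1 + k1 r^2 times it, then the intrinsics apply), "extrinsics" (4x4, takes a point from world to camera coordinates). Camera axes: x right, y up, looking along -z (the intrinsics and any distortion apply to the point x, -y, -z); pixel columns grow to the right and rows downward; lengths in m; the calibration is good to about 2 mm. A picture is of the moment at which its call begins. calibration takes no time and is no camera call.
A pose or a line that the arm cannot do raises robot.PlanningError and nothing moves.
- robot.close_job(): hands the job in; it is judged then, once.
The state is a dict: "time_s": time; "joint_positions": joint angles; "dq": joint speeds; "joint_torque": joint torques, N m; "tool_pos": TCP position; "eef_rot": TCP orientation; "contact_force": force on the tool from outside, world axes, zero at the start; "torque": the same for the moment, N m; "finger_gap": opening from 0.0 (shut) to 1.0 (fully open); "gripper_force": force on a finger pad.
Only numpy, scipy, OpenCV 4.12 (cv2) and the standard library are available. Lean on these libraries where they do the work, as an engineer would, in place of code of your own. Each camera call takes 0.05 s, during which the arm holds its last target. There are 200 camera calls.

## Working session

There is one attempt and no reset: what is moved stays moved. The work goes in short steps, each a Python script; the robot and the scene stay as the last script left them, time stands still between calls to the robot, and variables do not carry over. Pictures are saved under pics/ and viewed, at most 13 in all, crops included, and the job is handed in when it is done.

```bash
mkdir -p pics; ls
python3 - <<'E'
from station import robot, sensors, grab_frame, calibration
import cv2
for n in("side","top"):
    cv2.imwrite(f"pics/{n}0.png",grab_frame(n)[...,::-1]); c=calibration(n); print(n,c)
print(sensors.sense())
E
```

```text
pics
station.py
side {'mtx': array([[381.97210646,   0.        , 279.63665887],
       [  0.        , 381.97210646, 200.41965435],
       [  0.        ,   0.        ,   1.        ]]), 'k1': 0.013468936978949306, 'extrinsics': array([[-0.9201481 , -0.39122759,  0.01638442,  0.55576219],
       [ 0.27614923, -0.61868682,  0.73550542, -0.19035091],
       [-0.27761319,  0.68129846,  0.6773207 , -0.76580359],
       [ 0.        ,  0.        ,  0.        ,  1.        ]])}
top {'mtx': array([[391.45083576,   0.        , 271.20968331],
       [  0.        , 391.45083576, 208.81045633],
       [  0.        ,   0.        ,   1.        ]]), 'k1': -0.08593478488309948, 'extrinsics': array([[ 3.55044219e-04, -9.99997570e-01,  2.17575371e-03,
         5.15129368e-02],
       [ 9.96235690e-01,  5.42312583e-04,  8.66842339e-02,
        -5.94790194e-01],
       [-8.66852032e-02,  2.13678676e-03,  9.96233461e-01,
        -8.61682432e-01],
       [ 0.00000000e+00,  0.00000000e+00,  0.00000000e+00,
         1.00000000e+00]])}
{'time_s': 0.1, 'joint_positions': array([73.58400108, 17.85585426,  0.80299085, 86.68177053, -0.25180975,
       75.58395098, -1.55754681]), 'dq': array([-0.06719682, -0.12661285, -0.03941005, -0.15073652,  0.04121781,
        0.04677646,  0.10322521]), 'joint_torque': array([ 6.04645120e-04, -3.80854475e+01,  1.46582024e-01, -2.31242681e+01,
        1.23946852e-02,  8.06299708e-03, -4.53201636e-06]), 'tool_pos': array([ 0.13315139, -0.53297738,  0.2303368 ]), 'eef_rot': array([-1.79880315e+02,  5.71423323e-03,  1.40309382e+01]), 'contact_force': array([-0.92244539,  0.28623807, -0.00896053]), 'torque': array([-0.02218471, -0.03367245, -0.05962891]), 'gripper_force': 0.0, 'finger_gap': 0.999305734628608}
```

View pics/top0.png

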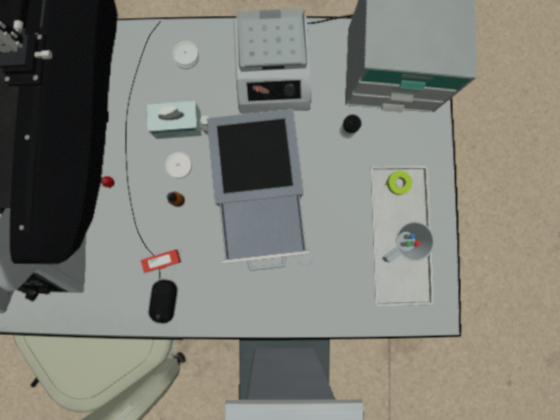

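View pics/side0.png

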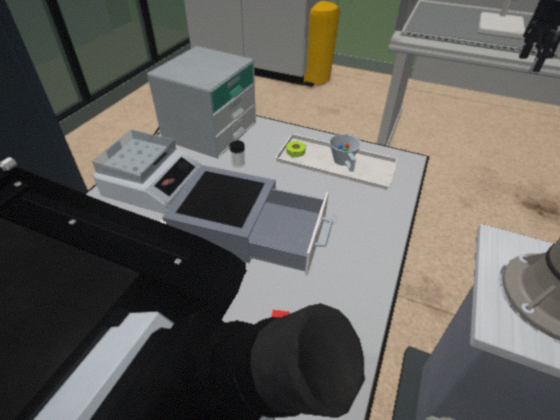

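The top view has the cup mouth near (414,240) with the handle toward (390,256), the tray spanning (372–430, 167–303) and the drawer front panel near row 258. I'll zoom in to measure these properly.

```bash
cat > h.py <<'E'
import numpy as np, cv2
from station import robot, sensors, grab_frame, calibration
def pix2w(n,uv,z):
    c=calibration(n);K=c["mtx"];E=c["extrinsics"]
    d=(np.array(uv,float)-K[:2,2])/[K[0,0],K[1,1]]
    s=d.copy()
    for _ in range(20): s=d/(1+c["k1"]*(s@s))
    ray=E[:3,:3].T@np.array([s[0],-s[1],-1]); o=-E[:3,:3].T@E[:3,3]
    return o+ray*(z-o[2])/ray[2]
def w2pix(n,P):
    c=calibration(n);K=c["mtx"];E=c["extrinsics"]
    p=E[:3,:3]@np.array(P)+E[:3,3]; s=np.array([p[0],-p[1]])/-p[2]
    s=s*(1+c["k1"]*(s@s)); return s*[K[0,0],K[1,1]]+K[:2,2]
E
python3 - <<'E'
import cv2
t=cv2.imread("pics/top0.png")
a=cv2.resize(t[155:310,365:465],None,fx=4,fy=4,interpolation=cv2.INTER_CUBIC)[:600]
b=cv2.resize(t[100:280,200:312],None,fx=3.3,fy=3.3,interpolation=cv2.INTER_CUBIC)[:600]
import numpy as np
o=np.zeros((600,800,3),np.uint8);o[:a.shape[0],:400]=a[:,:400];o[:b.shape[0],410:410+b.shape[1]]=b;cv2.imwrite("pics/c1.png",o)
s=cv2.imread("pics/side0.png")
cv2.imwrite("pics/c2.png",cv2.resize(s[125:275,220:420],None,fx=4,fy=4,interpolation=cv2.INTER_CUBIC))
E
```

```text
(no output)
```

View pics/c1.png

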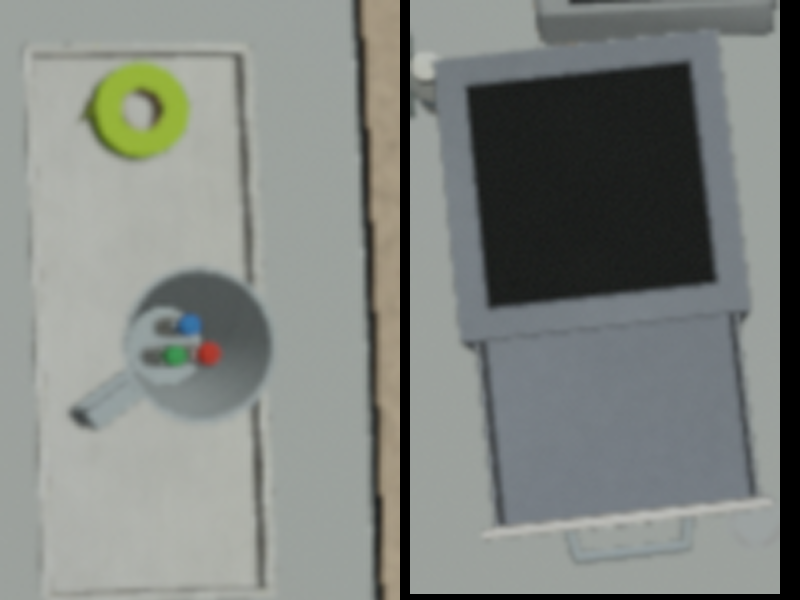

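View pics/c2.png

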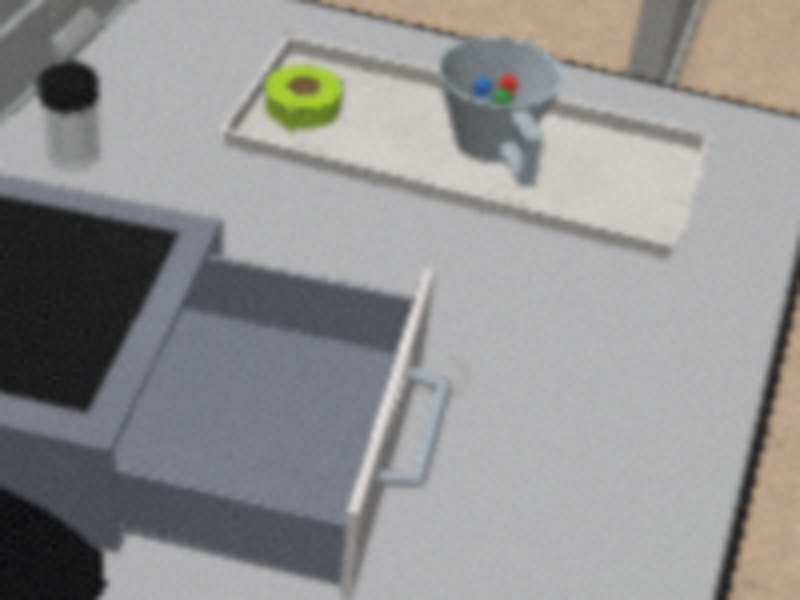

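Run:
```python
from h import *
A=lambda x,y:((x+.5)/4-.5+365,(y+.5)/4-.5+155)
B=lambda x,y:((x-410+.5)/3.3-.5+200,(y+.5)/3.3-.5+100)
S=lambda x,y:((x+.5)/4-.5+220,(y+.5)/4-.5+125)
def p(n,c,uv,z): w=pix2w(c,uv,z);print(n,w.round(4));return w
p("rim c",'top',A(197,344),.064);p("rim L",'top',A(122,344),.064);p("rim R",'top',A(272,344),.064)
p("rim c side",'side',S(500,79),.064);p("rimL side",'side',S(438,76),.064);p("rimR side",'side',S(561,82),.064)
p("handle top outer",'top',A(84,417),.057)
p("handle strap in",'top',A(130,388),.057)
p("handle side top",'side',S(533,138),.057)
p("handle side bottom",'side',S(521,180),.022)
p("blue",'top',A(190,324),.05);
for q in[(25,45),(247,47),(270,590),(43,597)]:p("tray",'top',A(*q),.015)
for q in[(435,60),(718,32),(748,312),(466,343)]:p("unit",'top',B(*q),.082)
for q in[(576,560),(690,550)]:p("pull",'top',B(*q),.045)
for q in[(447,380),(422,480)]:p("pull side",'side',S(*q),.045)
for q in[(484,535),(772,501)]:p("front top",'top',B(*q),.072)
for q in[(430,270),(348,512)]:p("front top side",'side',S(*q),.072)
p("tape",'top',A(140,110),.019)
p("can",'top',(352,124),.066)
p("oil",'top',(173,198),.09)
p("tablecorner",'top',(459,335),0)
```

```text
rim c [ 0.5219 -0.2595  0.064 ]
rim L [ 0.5221 -0.2177  0.064 ]
rim R [ 0.5217 -0.3016  0.064 ]
rim c side [ 0.5184 -0.2451  0.064 ]
rimL side [ 0.5578 -0.2312  0.064 ]
rimR side [ 0.4798 -0.2587  0.064 ]
handle top outer [ 0.4825 -0.198   0.057 ]
handle strap in [ 0.4981 -0.2239  0.057 ]
handle side top [ 0.482  -0.1988  0.057 ]
handle side bottom [ 0.4848 -0.198   0.022 ]
blue [ 0.5331 -0.261   0.05  ]
tray [ 0.6964 -0.1808  0.015 ]
tray [ 0.6962 -0.3135  0.015 ]
tray [ 0.3809 -0.3177  0.015 ]
tray [ 0.3788 -0.1852  0.015 ]
unit [0.789  0.1916 0.082 ]
unit [0.808  0.0044 0.082 ]
unit [ 0.6212 -0.0139  0.082 ]
unit [0.601  0.1681 0.082 ]
pull [0.4598 0.0984 0.045 ]
pull [0.4664 0.0226 0.045 ]
pull side [0.4695 0.0244 0.045 ]
pull side [0.4596 0.0996 0.045 ]
front top [0.4775 0.1565 0.072 ]
front top [ 0.4995 -0.0295  0.072 ]
front top side [ 0.4996 -0.0298  0.072 ]
front top side [0.4814 0.157  0.072 ]
tape [ 0.6577 -0.2465  0.019 ]
can [ 0.7807 -0.1278  0.066 ]
oil [0.612  0.2599 0.09  ]
tablecorner [ 0.3007 -0.3881  0.    ]
```

The measurements agree: bar at about (0.484,-0.201), handle heading 122.7°, drawer yaw about 6° and opening about 0.115. Next I'll search for grasp and pour poses the arm can reach.

```bash
cat >> h.py <<'E'
from scipy.spatial.transform import Rotation as Ro
C0=np.array([.522,-.2595,.002]); B0=-57.3   # cup pose: azimuth of its +y
def cupR(beta,tip): # beta azimuth of cup +y; tip about cup y, deg
    return Ro.from_euler('z',beta-90,degrees=True)*Ro.from_euler('y',tip,degrees=True)
def toolpose(c,R,th,flip,loc=(0,-.070,.037)):
    z=np.array([0,np.cos(np.radians(th)),-np.sin(np.radians(th))]); y=np.array([flip,0,0.]); x=np.cross(y,z)
    T=R*Ro.from_matrix(np.c_[x,y,z])
    p=np.array(c)+R.apply(loc)+.019*T.apply([0,0,1])
    return p,T.as_euler('xyz',degrees=True)
E
python3 - <<'E'
from h import *
np.set_printoptions(suppress=True,linewidth=150)
M=np.array([.55,.068])
for th in(35,45,55):
  for fl in(1,-1):
    p,o=toolpose(C0,cupR(B0,0),th,fl); q=robot.inverse_kinematics(p,o)
    q2=robot.inverse_kinematics(*toolpose(C0+[0,0,.15],cupR(B0,0),th,fl))
    print("grasp",th,fl,p.round(3),None if q is None else np.round(q,0),None if q2 is None else np.round(q2,0))
    if q is None: continue
    for beta in range(-90,91,15):
      for tip in(105,-105):
        R=cupR(beta,tip); m=R.apply([0,0,1]); c=np.r_[M,.16]-m*.062
        qt=robot.inverse_kinematics(*toolpose(c,R,th,fl))
        if qt is not None and abs(qt-q).max()<170: print("   ",beta,tip,np.round(qt,0),int(abs(qt-q).max()))
E
```

```text
grasp 35 1 [ 0.493 -0.214  0.028] [-10.  33.   1. 137. 106.  51. 102.] [ 45.  19. -62. 131.  89.  66. 137.]
    -90 105 [-42.  59. -10.  98.  84. 111.  10.] 92
    -75 105 [-37.  57. -20. 113.  97. 115.   1.] 101
    -60 105 [-36.  56. -20. 128. 107. 115.  -9.] 111
    -45 105 [-42.  56. -10. 141. 118. 114. -24.] 125
    0 105 [ 90. 104. -64. 145. 233.  27.  56.] 127
    60 105 [ 51.  66. -31.  90. -47.  96. -51.] 153
    75 105 [ 37.  68. -20.  74. -47. 114. -54.] 156
    90 -105 [ 80.  82. -62. 111. -50.  45. 159.] 155
grasp 35 -1 [ 0.493 -0.214  0.028] [ 25.  41. -41. 136. 108.  75. -68.] [ 50.  23. -68. 131.  90.  70. -43.]
    -90 105 [ -79.   69.   43.  100.   54.   73. -157.] 104
    -75 105 [ -94.   74.   53.  115.   59.   53. -168.] 119
    -75 -105 [-64.  91.  69.  60.  11. 116.  86.] 154
    -60 -105 [-55.  68.  22.  77.  44. 114.  53.] 121
    -45 -105 [-48.  60.   1.  92.  60. 113.  37.] 104
    -30 -105 [-44.  56. -10. 108.  71. 112.  25.] 93
    -15 -105 [-37.  56. -20. 122.  83. 115.  14.] 82
    0 105 [  90.  104.  -64.  145.  233.   27. -124.] 125
    0 -105 [-44.  
[... 2006 characters left out ...]
28.  84.  41. -38.] [ 43.   8. -44. 120.  52.  45.  -2.]
    -90 105 [ -99.   89.   64.  117.   54.   39. -166.] 128
    -45 -105 [-59.  73.  32.  76.  38. 113.  54.] 91
    -30 -105 [-53.  63.  11.  91.  54. 111.  36.] 81
    -15 105 [  20.   61.    1.  142.  246.  114. -167.] 162
    -15 -105 [-41.  59. -10. 105.  70. 116.  21.] 75
    0 -105 [-42.  57. -10. 119.  79. 111.  11.] 70
    15 -105 [-40.  58. -10. 132.  92. 111.  -1.] 70
    30 -105 [-43.  62.   1. 143. 107. 110. -16.] 70
    45 105 [ 50.  69. -34.  89. -45.  98. 131.] 168
    60 105 [ 54.  87. -62.  73. -20. 103. 105.] 142
    75 -105 [ 24.  60.   1. 140. 230. 116.  23.] 146
    90 -105 [ 21.  58.  11. 128. 243. 113.   9.] 159
```

Run:
```python
from h import *
TH,FL=45,-1
R=cupR(B0,0); p,o=toolpose(C0,R,TH,FL); z=Ro.from_euler('xyz',o,degrees=True).apply([0,0,1])
robot.gripper_to(.6)
robot.move_to(p-.10*z+[-.05,.03,.17],o)
robot.line_to(p-.10*z,velocity=.2)
print(sensors.sense()["joint_positions"].round(0))
print(robot.line_to(p-.03*z,velocity=.1,f_stop=8), sensors.sense()["time_s"],sensors.sense()["tool_pos"])
for n in("side","top"): cv2.imwrite(f"pics/{n}1.png",grab_frame(n)[...,::-1])
a=cv2.imread("pics/side1.png")[125:225,280:420];b=cv2.imread("pics/top1.png")[180:320,330:440]
a=cv2.resize(a,(476,340));b=cv2.resize(b,(314,400));o=np.zeros((400,800,3),np.uint8);o[:340,:476]=a;o[:,480:794]=b
cv2.imwrite("pics/c3.png",o)
```

```text
[ 19.  16. -38. 135.  79.  54. -47.]
False 4.2417 [ 0.48029965 -0.19366863  0.04736693]
```

View pics/c3.png

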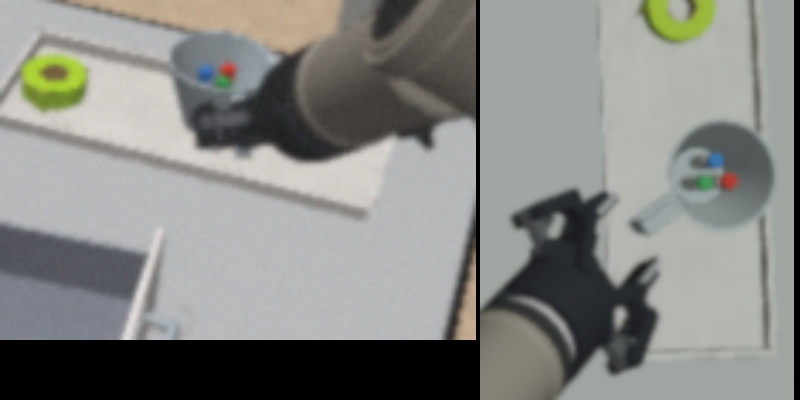

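The fingers straddle the handle: tips at about (610,200) and (650,265) in the crop, bar end at (640,225), aligned with its axis. I'll go in, grip and lift a little.

Run:
```python
from h import *
TH,FL=45,-1
R=cupR(B0,0); p,o=toolpose(C0,R,TH,FL)
print(robot.line_to(p,velocity=.06,f_stop=8))
robot.gripper_to(0,force=90)
s=sensors.sense();print(s["finger_gap"],s["gripper_force"],s["contact_force"])
robot.line_to(p+[0,0,.03],velocity=.06)
robot.line_to(p+[0,0,.15],velocity=.15)
s=sensors.sense();print(s["finger_gap"],s["gripper_force"],s["contact_force"],s["time_s"],s["joint_positions"].round())
for f in (0,.5,1):
    c=np.array([.50-.0,-.2,.16])*(1-f)+np.array([.548,.05,.16])*f
    print(f,robot.inverse_kinematics(*toolpose(c,cupR(B0*(1-f),0),TH,FL)))
for t in (-35,-70,-105):
    R2=cupR(0,t);m=R2.apply([0,0,1]);print(t,robot.inverse_kinematics(*toolpose(np.array([.548,.05,.15])-.062*m,R2,TH,FL)))
for n in("side","top"): cv2.imwrite(f"pics/{n}2.png",grab_frame(n)[...,::-1])
cv2.imwrite("pics/c4.png",np.hstack([cv2.imread("pics/side2.png")[60:360,200:560],cv2.imread("pics/top2.png")[60:360,180:560]]))
```

```text
False
0.12098458687659319 87.92840123176575 [-2.1489343   0.90989757  2.8411787 ]
0.11843905393262734 87.81236127018929 [ 0.32354895 -0.31315009 -2.74558496] 7.0417 [ 29.   8. -35. 127.  69.  47. -23.]
0 [ 23.84101745   5.37266217 -39.30707666 127.88521441  63.73510538
  52.94452712 -25.44705511]
0.5 [ 25.17065175  -6.79198203 -41.89705123 137.00140584  63.57329234
  29.73210121  -8.557717  ]
1 [-17.03744161  -9.31832521   0.80794226 140.53084198  67.08212172
  12.50074034  11.86899526]
-35 [  0.17526584  19.99589769 -45.41124324 139.65662818  93.03331377
  64.10123926 -12.8076248 ]
-70 [-17.05807324  43.00633405 -39.54866234 133.58030288  90.84309271
 101.78937071  -4.12948202]
-105 [-42.13804499  57.36949647  -9.67542314 129.2187054   86.46470836
 108.40914378   3.97095566]
```

View pics/c4.png

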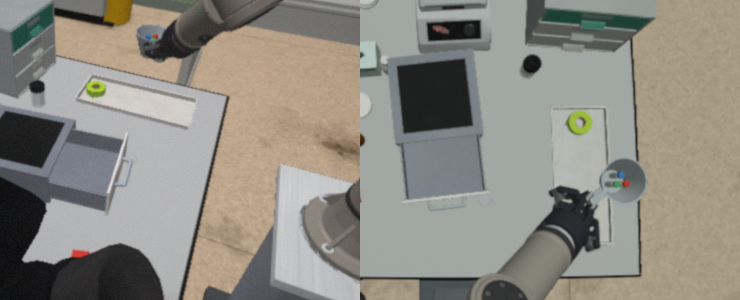

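Picture shows the cup held upright about 15 cm above the tray, with all three vials in it. Now carry it to the drawer and pour.

```bash
cat > pour.py <<'E'
from h import *
TH,FL=45,-1
def go(m,beta,tip,v):
    R=cupR(beta,tip); p,o=toolpose(np.array(m)-.062*R.apply([0,0,1]),R,TH,FL)
    robot.line_to(p,o,velocity=v)
    s=sensors.sense();print(tip,s["time_s"],s["finger_gap"].round(3),s["joint_positions"].round())
E
python3 - <<'E'
from pour import *
go([.525,-.13,.225],-40,-10,.12)
go([.54,-.03,.21],-15,-35,.12)
go([.548,.045,.175],0,-65,.10)
for n in("side","top"): cv2.imwrite(f"pics/{n}3.png",grab_frame(n)[...,::-1])
cv2.imwrite("pics/c5.png",np.hstack([cv2.imread("pics/side3.png")[60:360,150:510],cv2.imread("pics/top3.png")[60:360,120:500]]))
E
```

```text
Traceback (most recent call last):
  File "pour.py", line 6, in go
    s=sensors.sense();print(tip,s["time_s"],s["finger_gap"].round(3),s["joint_positions"].round())
                                          ^^^^^^^^^^^^^^^^^^^^^
AttributeError: 'float' object has no attribute 'round'
```

```bash
sed -i 's/s\["finger_gap"\].round(3)/round(s["finger_gap"],3)/' pour.py
python3 - <<'E'
from pour import *
go([.54,-.03,.21],-15,-35,.12)
go([.548,.045,.175],0,-65,.10)
for n in("side","top"): cv2.imwrite(f"pics/{n}3.png",grab_frame(n)[...,::-1])
cv2.imwrite("pics/c5.png",np.hstack([cv2.imread("pics/side3.png")[60:360,150:510],cv2.imread("pics/top3.png")[60:360,120:500]]))
E
```

```text
-35 9.0167 0.121 [  9.  12. -49. 133.  77.  67.  -2.]
-65 9.75 0.116 [-13.  36. -43. 135.  90.  96.  -2.]
```

View pics/c5.png

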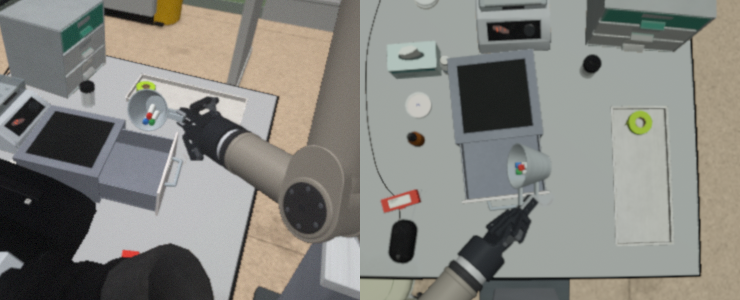

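The cup is tipped 65° over the open drawer, vials still inside, mouth pointing left and clear. Continue to 105°.

Run:
```python
from pour import *
go([.548,.04,.155],0,-85,.04)
go([.548,.04,.152],0,-105,.025)
robot.pause(1.0)
for n in("side","top"): cv2.imwrite(f"pics/{n}4.png",grab_frame(n)[...,::-1])
cv2.imwrite("pics/c6.png",np.hstack([cv2.resize(cv2.imread("pics/side4.png")[120:320,210:410],(400,400)),cv2.resize(cv2.imread("pics/top4.png")[140:340,180:380],(400,400))]))
```

```text
-85 10.35 0.118 [-22.  50. -33. 132.  91. 111.  -1.]
-105 10.9167 0.116 [-35.  58. -17. 130.  89. 115.   3.]
```

View pics/c6.png

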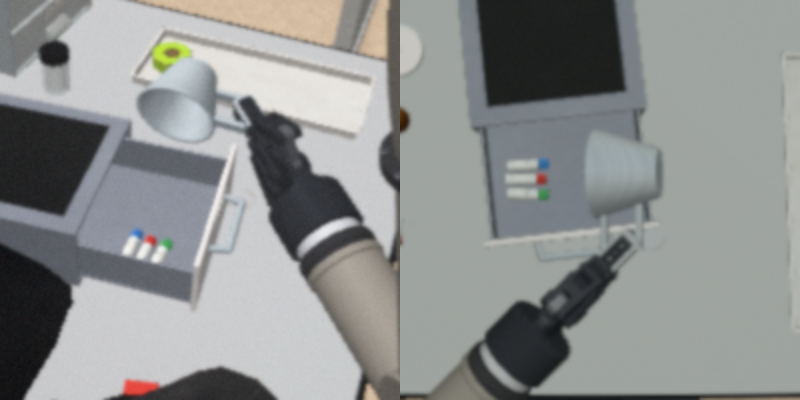

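All three vials lie side by side on the drawer floor (crop x≈525, y≈163–195) and the cup is empty. Return it to its original spot.

Run:
```python
from pour import *
go([.548,.04,.16],0,-85,.06)
go([.548,.045,.178],0,-65,.08)
go([.54,-.03,.21],-15,-35,.12)
go([.525,-.13,.225],-40,-10,.12)
go(C0+[0,0,.062+.10],B0,0,.12)
go(C0+[0,0,.062+.02],B0,0,.10)
p,o=toolpose(C0,cupR(B0,0),TH,FL)
print(robot.line_to(p-[0,0,.004],velocity=.02,f_stop=4)); print(sensors.sense()["tool_pos"]-p)
robot.pause(.3)
for n in("side","top"): cv2.imwrite(f"pics/{n}5.png",grab_frame(n)[...,::-1])
cv2.imwrite("pics/c7.png",np.hstack([cv2.resize(cv2.imread("pics/side5.png")[120:220,280:380],(400,400)),cv2.resize(cv2.imread("pics/top5.png")[180:300,340:460],(400,400))]))
```

```text
-85 12.5167 0.118 [-29.  46. -25. 133.  89. 104.  -0.]
-65 13.0167 0.121 [-22.  32. -32. 135.  88.  89.  -1.]
-35 13.75 0.117 [ -4.  10. -34. 134.  75.  63.  -1.]
-10 14.5167 0.119 [  6.   3. -28. 130.  63.  51. -11.]
0 15.75 0.115 [ 13.  13. -19. 130.  77.  44. -34.]
0 16.7 0.117 [ 11.  24. -17. 133.  94.  45. -54.]
True
[-2.58567454e-05 -1.04546021e-04  2.09362756e-04]
```

View pics/c7.png

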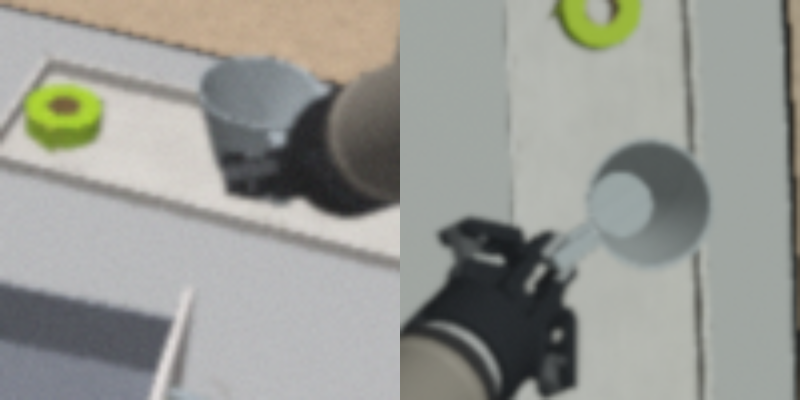

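The empty cup stands upright back at its place with the tape roll untouched. Release, retract and push the drawer by its bar.

Run:
```python
from pour import *
p,o=toolpose(C0,cupR(B0,0),TH,FL); z=Ro.from_euler('xyz',o,degrees=True).apply([0,0,1])
robot.gripper_to(.6); robot.pause(.2)
robot.line_to(p-.10*z,velocity=.06)
robot.line_to(p-.10*z+[-.06,.05,.15],velocity=.15)
robot.pause(.5); robot.gripper_to(0,force=40)
d=np.array([np.cos(np.radians(6)),np.sin(np.radians(6)),0]); b=np.array([.463,.061,.030]); O=[180,0,6]
s=b-.055*d
robot.move_to(s+[0,0,.17],O); robot.line_to(s,O,velocity=.12)
a=robot.line_to(s+.10*d,velocity=.04,f_stop=25)
print(a,sensors.sense()["contact_force"])
a=robot.line_to(s+.185*d,velocity=.025,f_stop=25)
S=sensors.sense();print(a,S["contact_force"],(S["tool_pos"]-s)@d,S["time_s"])
robot.line_to(S["tool_pos"]-.06*d,velocity=.06); robot.line_to(S["tool_pos"]-.08*d+[0,0,.2],velocity=.2)
for n in("side","top"): cv2.imwrite(f"pics/{n}6.png",grab_frame(n)[...,::-1])
cv2.imwrite("pics/c8.png",np.hstack([cv2.imread("pics/side6.png")[60:360,100:460],cv2.imread("pics/top6.png")[60:360,120:500]]))
```

```text
False [-0.44762454  0.72435824 -0.88192116]
True [-0.16778588 -0.11737626 -0.09363754] 0.16345720749080717 30.8417
```

View pics/c8.png

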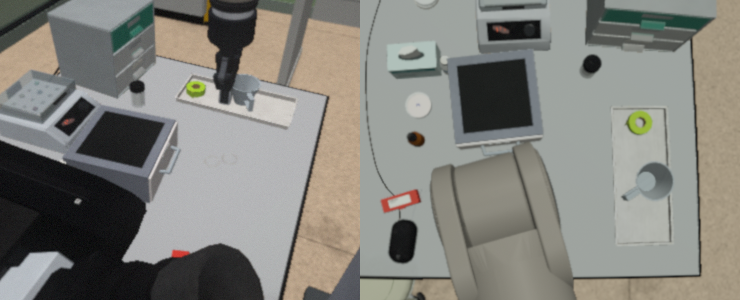

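The drawer looks closed and the cup stands at its place. The force read near zero after the stop, so I'll push gently again to confirm it is really home.

Run:
```python
from h import *
d=np.array([np.cos(np.radians(6)),np.sin(np.radians(6)),0]); s=np.array([.463,.061,.030])-.055*d
robot.line_to(s+.12*d+[0,0,.0],[180,0,6],velocity=.15)
a=robot.line_to(s+.185*d,velocity=.025,f_stop=25)
S=sensors.sense();print(a,S["contact_force"],(S["tool_pos"]-s)@d,S["time_s"])
robot.line_to(S["tool_pos"]-.06*d,velocity=.08); robot.line_to(S["tool_pos"]-.12*d+[0,0,.2],velocity=.2)
for n in("side","top"): cv2.imwrite(f"pics/{n}7.png",grab_frame(n)[...,::-1])
cv2.imwrite("pics/c9.png",np.hstack([cv2.resize(cv2.imread("pics/side7.png")[150:270,180:300],(400,400)),cv2.resize(cv2.imread("pics/side7.png")[120:220,280:380],(400,400))]))
```

```text
True [0.45773786 0.01619207 0.83354697] 0.1634493325952632 36.6167
```

View pics/c9.png

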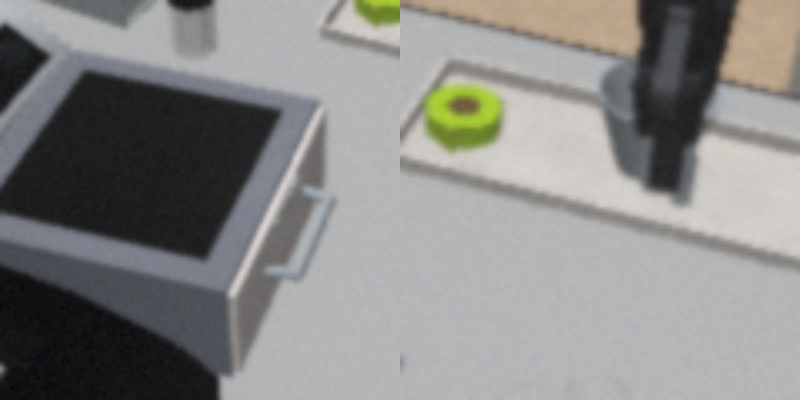

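The panel sits flush against the unit and the second push stopped hard at the same point (0.1634 m), so the drawer is home. The cup is upright and free.

```bash
python3 -c "
from station import robot, sensors, grab_frame, calibration
robot.pause(.5); print(robot.close_job())"
```

```text
the job is handed in; nothing more can be done
None
```

The job is handed in (no verdict was returned): all three vials were poured into the drawer, the empty cup stands upright and released on the tray, and the drawer is pushed home, with a second push stopping at the same point.

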